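# Unclamp the V block and put it back beside its twin

### The arm

A 6-joint arm with a two-finger parallel gripper is mounted at the origin on the work surface; the furniture and walls round the work are solid. World frame = base frame: x ahead of the robot, y to its left, z up, the work surface at z = 0. Lengths are in m, angles in rad, forces in N, time in s.
With the tool pointing down it reaches from about 0.325 to 0.9 m from the base axis. Payload 6.1 kg.
Tool frame: the origin (TCP) lies midway between the tips of the shut fingers; the grasp point (between the pads) lies 19 mm behind it; z points along the fingers, y is the line along which they close (so a half turn about z gives the same grasp; the last joint's range is limited). The gripper opens to 87 mm and grips with 3 to 60 N. Pads are 19 mm wide; open, the fingers measure 117 mm over their backs; the gripper's body (75 mm by 190 mm) begins 51 mm behind the grasp point.
Start: joints at [1.21, 0.22, 1.526, -0, 1.395, -0.126], TCP at [0.145, 0.608, 0.223] pointing down, gripper open.
Joint ranges: [-2.98, 2.98], [-0.91, 2.08], [0.09, 2.57], [-1.24, 4.39], [0.2, 2.65], [-2.68, 2.68]. Speed limits (rad/s): [2.57, 2.57, 3.01, 3.14, 3.14, 3.14].

### API

Orientations are given as a unit quaternion [w, x, y, z].
In Python, from plant import ctrl gives the robot as it stands.
- The arm moves only by the tool step_arm, never from a script. Its argument "steps" is a list of rows, each an object with "rot": the turn, a rotation vector about the world's x, y, z in degrees, a list of three; "dp": the shift along the world's x, y, z in m, a list of three; "grip": the gripper command: -1 is shut, 1 is fully open, values between are in proportion. In form: [{"rot": [rx, ry, rz], "dp": [x, y, z], "grip": grip}, ...]. A call has exactly 5 rows; each row shifts and turns the commanded pose from where the row before left it; what a row does not reach is not made up. A row lasts 1/12 s, in which the tool goes at most 41.7 mm and 7.16 degrees, less where a joint would pass 70% of its speed; a pose out of reach is approached as far as the arm can. A call is refused whole if a number of a shift passes 0.0417 or a number of a turn 7.16, either way. A call with a gripper value outside its range is refused whole. The fingers move at their own pace and stop on an object; the grip force is fixed at half the most. Time passes only in rows, so rows that do not move let the fingers close, or fill a call up. It gives the time, the measured TCP pose, the force, the opening and the grip force at its end, in the units of the state.
- ctrl.state(): the state, without advancing time (a new reading comes with each control period).
- ctrl.snapshot(name): name is "scene" or "top" or "wrist"; returns a dict with "img" (480x640x3 uint8, red, green, blue), "vertical_fov" (degrees; the focal length in pixels is half the picture's height over the tangent of half this angle, whatever the lens; pixels are square), "cx", "cy" (the principal point, pixels), "dist_coeffs" ([k1, k2, p1, p2, k3] as OpenCV has them; the pictures are not rectified), "R" (3x3) and "t" (3): a world point X has camera coordinates R X + t; the wrist camera has in their place "mount" (4x4, takes a point from camera to tool coordinates, whose origin is the TCP and whose axes are the flange's). Camera axes: x right, y down, z forward; pixel columns grow to the right and rows downward; lengths in m; the calibration is good to about 2 mm. A picture is of the moment at which its call begins: read the wrist's pose just before it. There is no depth.
- ctrl.sign_off(): hands the job in; it is judged then, once.
The state is a dict: "time_s": time; "joints": joint angles; "qd": joint speeds; "joint_torque": joint torques, N m; "tool_pos": TCP position; "tcp_rot": TCP orientation; "wrist_force": force on the tool from outside, world axes, zero at the start; "ft_torque": the same for the moment, N m; "finger_gap": finger opening in m; "finger_force": force on a finger pad.
Only numpy, scipy, OpenCV 4.12 (cv2) and the standard library are available. Lean on these libraries where they do the work, as an engineer would, in place of code of your own. Each camera call takes 0.05 s, during which the arm holds its last target. There are 200 camera calls.

### The job

Throw the lever of the toggle clamp right over so that it stays open, lift the freed V block out of the fixture and set it down flat on the bare bench. The fixture's rails leave only the block's ends free and the storage stand leaves only its long sides free, so let go of it there and take it again across its sides, then lower it, groove up, into the empty bay of the wooden stand beside its twin. Leave the clamp open, and do not disturb the twin or the tools lying about.

Things in the scene. Friction and masses are not known exactly. Their poses are not given: they have to be found in the camera images.
- fixture: Clamping fixture fixed to the bench, left or right. Aluminium base 120 mm wide (y), from x = -66 to +110 mm, 10 mm thick. Origin on the bench under the nest's centre; +x points from nest to clamp, z up. The clamp's two cheek plates stand at x = 58..98 mm, y within +-14 mm, tops 70 mm above the bench.
- nest (a point): Floor centre of the fixture's nest, 10 mm above the bench, axes as the fixture. The V block sits here, length along y, between two dark steel rails (x = 22..40 mm either side, 54 mm long in y, 32 mm high above this floor). The ends are free but for lips 3 mm high at y = 32..37 mm either side.
- clamp_pivot (a point): Centre of the clamp lever's hinge, 78 mm from the nest along the fixture's +x, 60 mm above the bench. The hinge runs along the fixture's y; this point's axes are the fixture's and do not turn with the lever. Shut, the lever's level arm reaches 88 mm from here over the block: 18 mm wide, highest part 74 mm above the bench; its pressure pad is 36 x 18 mm.
- clamp_grip (a point): Middle of the lever handle's black rubber grip, on its centre line, 80 mm from the pivot. The grip is a round bar, 20 mm across, from 35 to 120 mm from the pivot. Shut, the handle stands up, leaning 10 degrees (0.1745 rad) towards the nest, top 177 mm above the bench. Handle and arm are one piece; opening swings the handle towards the fixture's +x and down.
- lever (a joint): Turn of the clamp lever, rad: 0 shut (arm level on the block), 1.92 fully open (arm up and 20 degrees back, handle laid back 10 degrees below level). Over-centre: its weight holds it shut below about 0.8 rad and swings it open by itself beyond, where it stays. A few newtons on the grip move it.
- block_mid (a point): Centre, half-way up, of the loose steel V block to be moved: 60 mm long (x, along the groove), 40 mm wide (y), 34 mm high (z up), about 0.4 kg. The top has a V groove 22 mm wide between two 9 mm ridges. It starts in the fixture's nest, length along the fixture's y. Both ends are alike.
- bay_right (a point): Floor centre of the stand's empty bay, 8 mm above the bench; the block's length goes along x, z up. End stops: inner faces 35 mm either side along x, 14 mm thick, 44 mm wide, 30 mm above this floor. Side lips: 3 mm high, 4 mm thick, inner faces 25 mm either side along y. The twin's bay, alike, is centred 90 mm to +y.
- stand: Wooden storage stand with two bays side by side, fixed to the bench on the side where the fixture is not: base 120 (x) x 190 (y) x 8 mm. Origin on the bench under its centre; the bays lie 45 mm to either side along y, the empty one at -y.
- twin_mid (a point): Centre, half-way up, of the twin V block (loose, same size) in the stand's other bay; leave it alone.
- disc_mid (a point): Centre of a loose flap disc, 98 mm across, 14 mm thick, flat on the bench; bystander.
- tape_mid (a point): Centre of a loose yellow tape measure, 32 x 82 x 60 mm, standing; bystander.
There are look-alikes about, which are no part of the job. Of the things that look like the fixture, the larger one is meant.

How it is judged:
On the way, in this order (a step that is already met when the one before it is completed fails the run):
1. the clamp lever is thrown open (past 1.6 rad) while the block still sits in the nest (value of joint lever above 1.6 rad and distance of block_mid from where it was at the start of the episode below 0.012 m), for 0.2 s.
2. the block lies flat on the bare bench, let go and at rest (height (world z) of block_mid below 0.0195 m and angle between block_mid's own z axis and vertical below 0.1 rad and contact force between the fingers and block below 0.05 N and linear speed of block below 0.02 m/s), for 0.2 s.
At the end, for the whole second after the job is handed in: The V block lies groove up (within 0.1 rad) on the floor of the empty bay, within 7 mm of its centre along and across and within 0.15 rad of its direction, at rest and let go; the clamp lever is still open beyond 1.6 rad; the twin is within 10 mm of where it was (value of joint lever above 1.6 rad and x of block_mid in the frame of bay_right between -0.007 and 0.007 m and y of block_mid in the frame of bay_right between -0.007 and 0.007 m and z of block_mid in the frame of bay_right between 0.0145 and 0.0195 m and angle between the x axis of block_mid and the x axis of bay_right, either way round below 0.15 rad and angle between block_mid's own z axis and vertical below 0.1 rad and linear speed of block below 0.02 m/s and distance of twin_mid from where it was at the start of the episode below 0.01 m and contact force between the fingers and block below 0.05 N); the robot touches nothing.
It fails at once if the twin V block is shifted more than 15 mm (distance of twin_mid from where it was at the start of the episode above 0.015 m).
It fails at once if the flap disc is shifted more than 25 mm (distance of disc_mid from where it was at the start of the episode above 0.025 m).
It fails at once if the tape measure is shifted more than 25 mm (distance of tape_mid from where it was at the start of the episode above 0.025 m).
It also fails if it takes over 72 s, if anything falls off the work surface, if the arm or the gripper's body presses on something with over 40 N, if the wrist force passes 120 N, or if a joint passes its speed limit or range.

## Working session

There is one attempt and no reset: what is moved stays moved. The work goes in short steps, Python scripts to look and compute and a tool call to move; the robot and the scene stay as the last step left them, time stands still between calls to the robot, and variables do not carry over. Pictures are saved under pics/ and viewed, at most 10 in all, crops included, and the job is handed in when it is done.

Besides the shell and the picture viewer there is one more tool, called after ">>>" in YAML: its name, and indented under it one key for each argument. step_arm: Moves the arm, as the interface text tells. Its arguments: {"type":"object","properties":{"steps":{"type":"array","items":{"type":"object","properties":{"rot":{"type":"array","items":{"type":"number"}},"dp":{"type":"array","items":{"type":"number"}},"grip":{"type":"number"}}}}},"required":["steps"]}

```bash
mkdir -p pics; cat > h.py <<'E'
import numpy as np, cv2
from plant import ctrl
def K(s):
    f=s["img"].shape[0]/2/np.tan(np.radians(s["vertical_fov"])/2)
    return np.array([[f,0,s["cx"]],[0,f,s["cy"]],[0,0,1]])
def snap(n,save=None):
    st=ctrl.state(); s=ctrl.snapshot(n)
    if n=="wrist":
        w,x,y,z=st["tcp_rot"]
        from scipy.spatial.transform import Rotation as Ro
        T=np.eye(4);T[:3,:3]=Ro.from_quat([x,y,z,w]).as_matrix();T[:3,3]=st["tool_pos"]
        C=T@np.array(s["mount"]);s["R"]=C[:3,:3].T;s["t"]=-C[:3,:3].T@C[:3,3]
    s["R"]=np.array(s["R"]);s["t"]=np.array(s["t"])
    if save: cv2.imwrite("pics/"+save,s["img"][:,:,::-1]); np.save("pics/"+save[:-4],s,allow_pickle=True)
    return s
def load(n): return np.load("pics/"+n+".npy",allow_pickle=True).item()
def ray(s,px,z):
    px=np.array(px,float).reshape(-1,1,2)
    n=cv2.undistortPoints(px,K(s),np.array(s["dist_coeffs"],float)).reshape(-1,2)
    d=np.c_[n,np.ones(len(n))]@s["R"]; c=-s["R"].T@s["t"]
    return c+d*((z-c[2])/d[:,2])[:,None]
def proj(s,X):
    return cv2.projectPoints(np.array(X,float).reshape(-1,3),cv2.Rodrigues(s["R"])[0],s["t"],K(s),np.array(s["dist_coeffs"],float))[0].reshape(-1,2)
E
python3 - <<'E'
from h import *
a=snap("scene","scene0.png");b=snap("top","top0.png")
for s in(a,b): print(-s["R"].T@s["t"],s["R"][2])
print(ctrl.state())
E
```

```text
[-0.03680642 -0.58216693  0.68792879] [ 0.52565284  0.62268409 -0.57961506]
[0.37597619 0.03595882 0.97414309] [ 0.11685418 -0.00615853 -0.99312999]
{'time_s': 0.1, 'joints': array([ 1.20987200e+00,  2.21167065e-01,  1.52750094e+00,  5.46379673e-06,
        1.39467171e+00, -1.26089779e-01]), 'qd': array([-0.00017767, -0.00159006, -0.0040522 , -0.0010677 , -0.00098469,
       -0.00108094]), 'joint_torque': array([ 1.58859504e-03, -4.95939338e+01, -3.88519692e+01,  7.02587189e-02,
        5.13623119e-02, -4.76273101e-05]), 'tool_pos': array([0.14522528, 0.6073254 , 0.22153213]), 'tcp_rot': array([-2.13223908e-04,  1.17148089e-01,  9.93114073e-01, -8.47107939e-04]), 'wrist_force': array([-0.12343233, -0.59907076, -0.89612184]), 'ft_torque': array([-0.00038833, -0.01442979, -0.01269723]), 'finger_force': 0.0, 'finger_gap': 0.08736521016575859}
```

View pics/scene0.png

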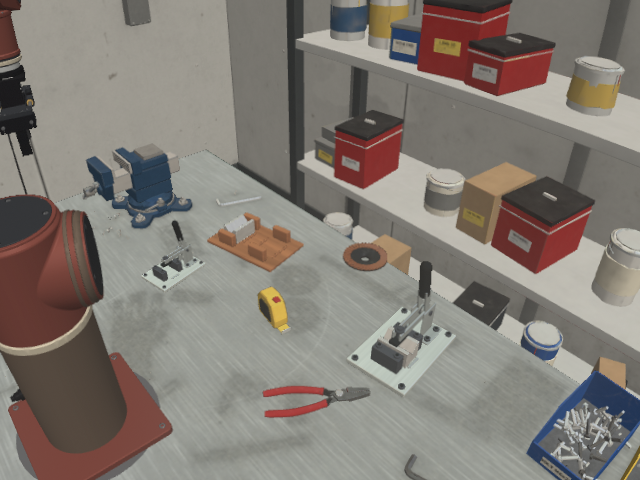

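View pics/top0.png

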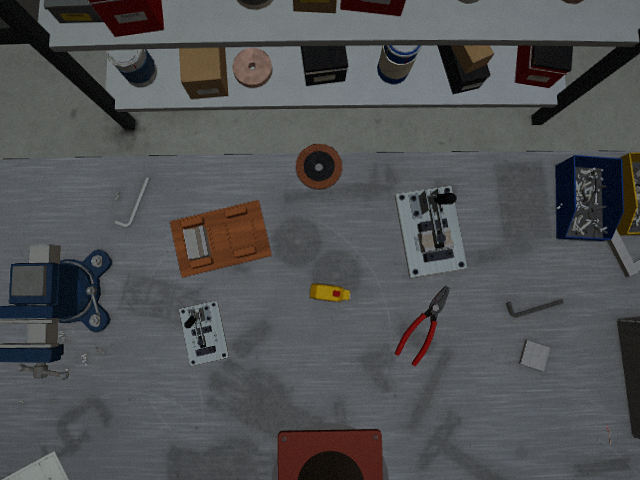

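The scene shows two fixture-like things: a large one at top (432,230) / scene (402,345), and a small one at top (203,333) / scene (172,268). The description calls for the larger, on the right. The stand is at top (220,238), with the twin in its left bay at (195,242) and the empty bay at about (245,233). The disc is at (319,167) and the tape at (329,293).

```bash
python3 - <<'E'
from h import *
s=load("top0");im=s["img"];hsv=cv2.cvtColor(im,cv2.COLOR_RGB2HSV)
def quad(mask,win,name,z):
    m=np.zeros_like(mask);x0,y0,x1,y1=win;m[y0:y1,x0:x1]=mask[y0:y1,x0:x1]
    m=cv2.morphologyEx(m,cv2.MORPH_CLOSE,np.ones((9,9)))
    c=max(cv2.findContours(m,0,2)[0],key=cv2.contourArea)
    P=ray(s,c.reshape(-1,2),z)[:,:2]
    r=cv2.minAreaRect((P*1000).astype(np.float32));print(name,r);return r
w=cv2.inRange(hsv,(0,0,0),(179,255,255))
i=im.astype(int)
print(im[268,420],im[250,380],im[215,405],hsv[225,240])
wood=cv2.inRange(hsv,(3,110,60),(18,255,255))
quad(wood,(160,190,280,285),"stand",.008)
fx=((i.min(2)>165)&(abs(i[:,:,0]-i[:,:,2])<40)).astype(np.uint8)*255
quad(fx,(385,175,475,285),"fixture",.010)
for n,(x,y),z in(("tape",(329,293),.03),("disc",(319,167),.014),("twin",(195,242),.04)):print(n,ray(s,[x,y],z))
a=cv2.resize(im[170:290,380:490],None,fx=5,fy=5,interpolation=2)
cv2.imwrite("pics/c1.png",a[:,:,::-1])
E
```

```text
[118 128 132] [87 88 96] [116 123 128] [ 12 171 103]
stand ((488.3416748046875, 217.23716735839844), (119.16138458251953, 189.0441436767578), 12.99744701385498)Traceback (most recent call last):
  File "<stdin>", line 15, in <module>
  File "<stdin>", line 6, in quad
ValueError: max() iterable argument is empty
```

```bash
python3 - <<'E'
from h import *
s=load("top0");im=s["img"];i=im.astype(int)
def quad(mask,win,name,z):
    m=np.zeros_like(mask);x0,y0,x1,y1=win;m[y0:y1,x0:x1]=mask[y0:y1,x0:x1]
    m=cv2.morphologyEx(m,cv2.MORPH_CLOSE,np.ones((5,5)))
    c=max(cv2.findContours(m,0,2)[0],key=cv2.contourArea)
    P=ray(s,c.reshape(-1,2),z)[:,:2]
    r=cv2.minAreaRect((P*1000).astype(np.float32));print(name,r,cv2.boundingRect(c))
    return proj(s,np.c_[cv2.boxPoints(r)/1000,np.full(4,z)])
print(im[185:200:3,398],im[260:280:3,440])
fx=(i.min(2)>112).astype(np.uint8)*255
b=quad(fx,(385,175,475,285),"fixture",.010)
for n,(x,y),z in(("tape",(329,293),.03),("disc",(319,167),.014),("twin",(195,242),.04),("handletop",(447,198),.177)):print(n,ray(s,[x,y],z))
v=im.copy();cv2.polylines(v,[np.int32(b)],True,(255,0,0))
a=cv2.resize(v[170:290,380:490],None,fx=5,fy=5,interpolation=2)
cv2.imwrite("pics/c1.png",a[:,:,::-1])
E
```

```text
[[ 86  93  95]
 [ 85  85  91]
 [ 91  92  94]
 [129 135 138]
 [101 112 115]] [[ 98 109 110]
 [117 130 132]
 [112 125 129]
 [119 129 132]
 [ 99 107 104]
 [ 86  87  91]
 [ 92  93  96]]
fixture ((497.531005859375, -217.4291229248047), (173.14659118652344, 117.48432922363281), 8.141175270080566) (396, 186, 71, 91)
tape [[ 0.37298391 -0.00378041  0.03      ]]
disc [[0.63327517 0.01132742 0.014     ]]
twin [[0.47729086 0.26087671 0.04      ]]
handletop [[ 0.53236387 -0.2038926   0.177     ]]
```

View pics/c1.png

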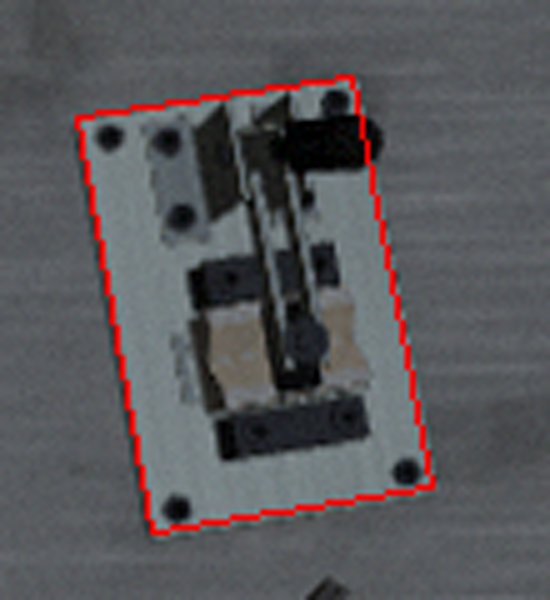

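The crop confirms it: the larger fixture on the right has cheek plates towards the far side, the nest with the beige block below them, and a black handle. Fixture yaw is about 8°, with its origin near (0.476, -0.220). Stand yaw is 13°, and the bay is near (0.498, 0.173). I'm going to a viewing point on the nest side.

>>> step_arm:
  steps:
    - {"rot": [0,0,0.86],"dp": [0.0114,-0.0331,0.0012],"grip": -1}
    - {"rot": [0,0,0.86],"dp": [0.0114,-0.0331,0.0012],"grip": -1}
    - {"rot": [0,0,0.86],"dp": [0.0114,-0.0331,0.0012],"grip": -1}
    - {"rot": [0,0,0.86],"dp": [0.0114,-0.0331,0.0012],"grip": -1}
    - {"rot": [0,0,0.86],"dp": [0.0114,-0.0331,0.0012],"grip": -1}

```text
time_s: 0.52
tool_pos: [0.2024, 0.4406, 0.2279]
tcp_rot: [-0.0, 0.079, 0.997, -0.0]
wrist_force: [0.0, 0.5, 0.5]
finger_gap: 0.0619
finger_force: 0.0
```

>>> step_arm:
  steps:
    - {"rot": [0,0,0.86],"dp": [0.0114,-0.0331,0.0012],"grip": -1}
    - {"rot": [0,0,0.86],"dp": [0.0114,-0.0331,0.0012],"grip": -1}
    - {"rot": [0,0,0.86],"dp": [0.0114,-0.0331,0.0012],"grip": -1}
    - {"rot": [0,0,0.86],"dp": [0.0114,-0.0331,0.0012],"grip": -1}
    - {"rot": [0,0,0.86],"dp": [0.0114,-0.0331,0.0012],"grip": -1}

```text
time_s: 0.93
tool_pos: [0.2592, 0.2752, 0.2342]
tcp_rot: [-0.0, 0.042, 0.999, -0.0]
wrist_force: [1.9, 0.8, 1.0]
finger_gap: 0.0284
finger_force: 0.0
```

>>> step_arm:
  steps:
    - {"rot": [0,0,0.86],"dp": [0.0114,-0.0331,0.0012],"grip": -1}
    - {"rot": [0,0,0.86],"dp": [0.0114,-0.0331,0.0012],"grip": -1}
    - {"rot": [0,0,0.86],"dp": [0.0114,-0.0331,0.0012],"grip": -1}
    - {"rot": [0,0,0.86],"dp": [0.0114,-0.0331,0.0012],"grip": -1}
    - {"rot": [0,0,0.86],"dp": [0.0114,-0.0331,0.0012],"grip": -1}

```text
time_s: 1.35
tool_pos: [0.3163, 0.1098, 0.2405]
tcp_rot: [0.0, 0.004, 1.0, 0.0]
wrist_force: [1.0, -0.1, 0.2]
finger_gap: 0.0016
finger_force: 0.0
```

>>> step_arm:
  steps:
    - {"rot": [0,0,0.86],"dp": [0.0114,-0.0331,0.0012],"grip": -1}
    - {"rot": [0,0,0.86],"dp": [0.0114,-0.0331,0.0012],"grip": -1}
    - {"rot": [0,0,0.86],"dp": [0.0114,-0.0331,0.0012],"grip": -1}
    - {"rot": [0,0,0.86],"dp": [0.0114,-0.0331,0.0012],"grip": -1}
    - {"rot": [0,0,0.86],"dp": [0.0114,-0.0331,0.0012],"grip": -1}

```text
time_s: 1.77
tool_pos: [0.3734, -0.056, 0.2464]
tcp_rot: [0.0, -0.033, 0.999, 0.0]
wrist_force: [0.7, 0.1, 0.1]
finger_gap: 0.0005
finger_force: 0.0
```

>>> step_arm:
  steps:
    - {"rot": [0,0,0.86],"dp": [0.0114,-0.0331,0.0012],"grip": -1}
    - {"rot": [0,0,0.86],"dp": [0.0114,-0.0331,0.0012],"grip": -1}
    - {"rot": [0,0,0.86],"dp": [0.0114,-0.0331,0.0012],"grip": -1}
    - {"rot": [0,0,0.86],"dp": [0.0114,-0.0331,0.0012],"grip": -1}
    - {"rot": [0,0,0.86],"dp": [0.0114,-0.0331,0.0012],"grip": -1}

```text
time_s: 2.18
tool_pos: [0.4304, -0.2214, 0.2521]
tcp_rot: [-0.0, -0.07, 0.998, 0.0]
wrist_force: [1.0, 1.0, 0.1]
finger_gap: 0.0004
finger_force: 0.0
```

```bash
python3 - <<'E'
from h import *
s=snap("wrist","w1.png");st=ctrl.state();print(st["tool_pos"],st["tcp_rot"],st["wrist_force"],-s["R"].T@s["t"],s["R"][2])
E
```

```text
[ 0.43172052 -0.22663715  0.25195935] [ 3.26797644e-06 -6.96256987e-02  9.97571621e-01 -1.76741038e-03] [-2.33134340e+00 -2.75460920e+00 -1.19875139e-04] [ 0.36492768 -0.23099156  0.41343599] [ 0.24099715  0.03505983 -0.96989236]
```

View pics/w1.png

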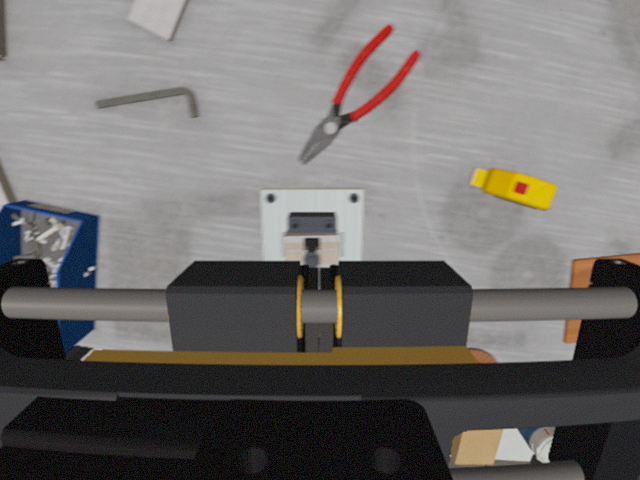

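The wrist view shows the fixture base's near corners at about (262,190) and (365,190), with the block's groove at (312,245). The fingers hide the clamp.

```bash
python3 - <<'E'
from h import *
s=load("w1");g=cv2.cvtColor(s["img"],cv2.COLOR_RGB2GRAY).astype(int)
def edge(line): return int(np.argmax(np.abs(np.convolve(line,[1,1,0,-1,-1],'valid'))))+2
yl=[(x,180+edge(g[180:198,x])) for x in (285,300,315,330,345)]
xl=[(253+edge(g[y,253:270]),y) for y in (210,220,230,240,250)]
xr=[(357+edge(g[y,357:373]),y) for y in (210,220,230,240,250)]
print(yl,xl,xr)
N,L,R=[ray(s,p,.01)[:,:2] for p in(yl,xl,xr)]
for P in(N,L,R):
    d=np.linalg.svd(P-P.mean(0))[2][0];print(P.mean(0),np.degrees(np.arctan2(d[1],d[0])))
y=np.radians(8.0);u=np.array([np.cos(y),np.sin(y)]);v=np.array([-u[1],u[0]])
ox=N.mean(0)@u+.066;oy=(L.mean(0)@v+R.mean(0)@v)/2
print("width",L.mean(0)@v-R.mean(0)@v,"origin",ox*u+oy*v,"pivot",(ox+.078)*u+oy*v)
# block ends in groove region
print(ray(s,[[286,245],[338,245]],.044))
E
```

```text
[(285, 189), (300, 189), (315, 189), (330, 189), (345, 189)] [(261, 210), (261, 220), (261, 230), (263, 240), (262, 250)] [(363, 210), (361, 220), (362, 230), (362, 240), (361, 250)]
[ 0.41129918 -0.22855688] 98.09529266530078
[ 0.46826374 -0.28435999] 8.088834987641816
[ 0.45157313 -0.16707147] 8.13660249012485
width -0.11846996363786821 origin [ 0.47720702 -0.22328598] pivot [ 0.55444793 -0.21243047]
[[ 0.47240563 -0.2516833   0.044     ]
 [ 0.46439197 -0.19540427  0.044     ]]
```

>>> step_arm:
  steps:
    - {"rot": [0,0,0],"dp": [0.0195,0.0021,-0.0325],"grip": -1}
    - {"rot": [0,0,0],"dp": [0.0195,0.0021,-0.0325],"grip": -1}
    - {"rot": [0,0,0],"dp": [0.0195,0.0021,-0.0325],"grip": -1}
    - {"rot": [0,0,0],"dp": [0.0195,0.0021,-0.0325],"grip": -1}
    - {"rot": [0,0,0],"dp": [0,0,0],"grip": -1}

```text
time_s: 2.65
tool_pos: [0.5056, -0.2078, 0.1132]
tcp_rot: [-0.005, -0.07, 0.997, 0.004]
wrist_force: [-2.1, 1.3, -0.9]
finger_gap: 0.0005
finger_force: 0.0
```

>>> step_arm:
  steps:
    - {"rot": [0,0,0],"dp": [0.0149,0.0021,0],"grip": -1}
    - {"rot": [0,0,0],"dp": [0.0149,0.0021,0],"grip": -1}
    - {"rot": [0,0,0],"dp": [0.0149,0.0021,-0.002],"grip": -1}
    - {"rot": [0,0,0],"dp": [0.0149,0.0021,-0.002],"grip": -1}
    - {"rot": [0,0,0],"dp": [0.0149,0.0021,-0.002],"grip": -1}

```text
time_s: 3.07
tool_pos: [0.5823, -0.2006, 0.1168]
tcp_rot: [-0.001, -0.07, 0.998, 0.0]
wrist_force: [-1.8, -0.6, -0.2]
finger_gap: 0.0007
finger_force: 0.7
```

>>> step_arm:
  steps:
    - {"rot": [0,0,0],"dp": [0.0149,0.0021,-0.002],"grip": -1}
    - {"rot": [0,0,0],"dp": [0.0149,0.0021,-0.002],"grip": -1}
    - {"rot": [0,0,0],"dp": [0.0149,0.0021,0],"grip": -1}
    - {"rot": [0,0,0],"dp": [0,0,0],"grip": -1}
    - {"rot": [0,0,0],"dp": [0,0,0],"grip": -1}

```text
time_s: 3.48
tool_pos: [0.6276, -0.1943, 0.1131]
tcp_rot: [0.0, -0.071, 0.998, -0.0]
wrist_force: [0.3, 0.6, -0.6]
finger_gap: 0.0002
finger_force: 0.0
```

```bash
python3 - <<'E'
from h import *
st=ctrl.state();print(st["tool_pos"],st["wrist_force"])
a=snap("scene","s1.png")["img"][200:440,280:520]
b=snap("top","t1.png")["img"][150:300,370:520]
o=np.hstack([cv2.resize(a,(400,400)),cv2.resize(b,(400,400))])
cv2.imwrite("pics/c2.png",o[:,:,::-1])
E
```

```text
[ 0.62762982 -0.19429613  0.11313227] [ 0.26724556  0.59829673 -0.61138935]
```

View pics/c2.png

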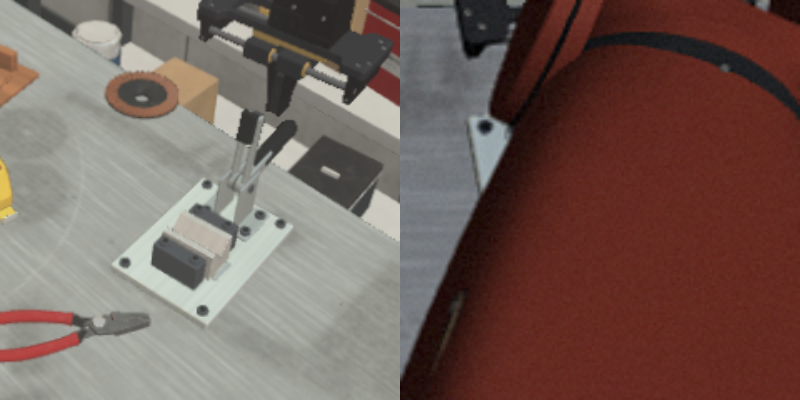

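```bash
python3 - <<'E'
from h import *
s=load("s1");p=np.array([.554,-.212,.06]);u=np.array([.99,.141,0])
for l in (1.0,1.4,1.6,1.92):
    a=l-.1745;q=p+.118*np.sin(a)*u+np.array([0,0,.118*np.cos(a)])
    print(l,((proj(s,q)[0]-[280,200])/.6).round())
E
```

```text
1.0 [291.  87.]
1.4 [295. 106.]
1.6 [294. 120.]
1.92 [288. 145.]
```

>>> step_arm:
  steps:
    - {"rot": [0,0,0],"dp": [0,0,0.035],"grip": -1}
    - {"rot": [0,0,0],"dp": [0,0,0.035],"grip": -1}
    - {"rot": [0,0,0],"dp": [0,0,0.035],"grip": 0}
    - {"rot": [0,0,0],"dp": [-0.01,0,0.035],"grip": 1}
    - {"rot": [0,0,0],"dp": [-0.03,-0.006,0],"grip": 1}

```text
time_s: 4.0
tool_pos: [0.5919, -0.2015, 0.2623]
tcp_rot: [0.007, -0.071, 0.997, -0.003]
wrist_force: [-0.2, -1.4, 1.2]
finger_gap: 0.0131
finger_force: 0.0
```

```bash
python3 - <<'E'
from h import *
st=ctrl.state();print(st["tool_pos"],st["tcp_rot"])
s=snap("scene","s2.png");a=s["img"][250:370,380:500].copy()
a=cv2.resize(a,(600,600),interpolation=2)
p=np.array([.554,-.212,.06]);u=np.array([.99,.141,0])
for l,c in ((1.6,(255,0,0)),(1.92,(0,255,0))):
    t=l-.1745;q=[p,p+.12*np.sin(t)*u+np.array([0,0,.12*np.cos(t)])]
    P=((proj(s,q)-[380,250])*5).astype(int);cv2.line(a,P[0].tolist(),P[1].tolist(),c,1)
cv2.imwrite("pics/c3.png",a[:,:,::-1])
E
```

```text
[ 0.59191213 -0.20149535  0.26228328] [ 0.00669308 -0.07087956  0.9974567  -0.00338084]
```

View pics/c3.png

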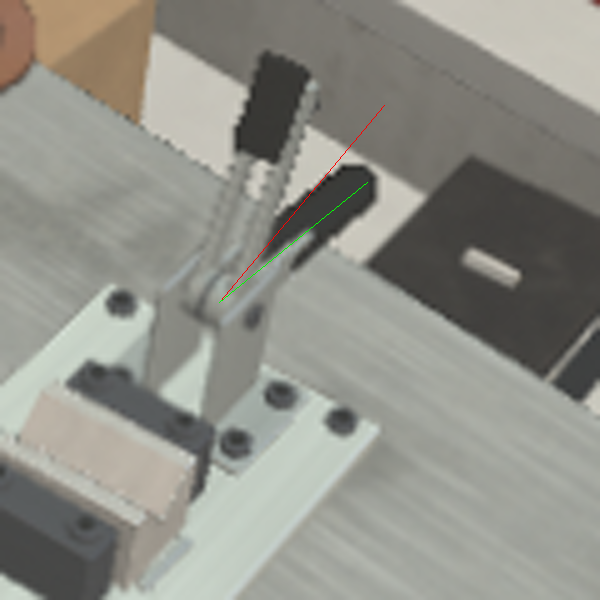

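The handle matches the 1.92 rad line, so the lever is fully open. Next I go over the block.

>>> step_arm:
  steps:
    - {"rot": [0,0,0],"dp": [-0.037,-0.0073,0],"grip": 1}
    - {"rot": [0,0,0],"dp": [-0.037,-0.0073,0],"grip": 1}
    - {"rot": [0,0,0],"dp": [-0.0366,-0.0074,0],"grip": 1}
    - {"rot": [0,0,0],"dp": [0,0,-0.035],"grip": 1}
    - {"rot": [0,0,0],"dp": [0,0,-0.035],"grip": 1}

```text
time_s: 4.47
tool_pos: [0.4766, -0.2243, 0.1853]
tcp_rot: [0.003, -0.069, 0.998, -0.003]
wrist_force: [1.1, -0.8, -1.7]
finger_gap: 0.0496
finger_force: 0.0
```

>>> step_arm:
  steps:
    - {"rot": [0,0,0],"dp": [0,0,-0.035],"grip": 1}
    - {"rot": [0,0,0],"dp": [0,0,0],"grip": 1}
    - {"rot": [0,0,0],"dp": [0,0,0],"grip": 1}
    - {"rot": [0,0,0],"dp": [0,0,0],"grip": 1}
    - {"rot": [0,0,0],"dp": [0,0,0],"grip": 1}

```text
time_s: 4.88
tool_pos: [0.4785, -0.2235, 0.1504]
tcp_rot: [0.002, -0.07, 0.998, -0.001]
wrist_force: [0.6, -0.4, -0.1]
finger_gap: 0.0822
finger_force: 0.0
```

```bash
python3 - <<'E'
from h import *
st=ctrl.state();print(st["tool_pos"],st["tcp_rot"],st["finger_gap"])
s=snap("wrist","w2.png")
v=s["img"].copy()
y=np.radians(8.1);u=np.array([np.cos(y),np.sin(y),0]);w=np.array([-u[1],u[0],0]);o=np.array([.477,-.222,.044])
P=proj(s,[o+a*.02*u+b*.03*w for a,b in((1,1),(1,-1),(-1,-1),(-1,1))]);print(P)
cv2.polylines(v,[np.int32(P)],True,(255,0,0))
cv2.imwrite("pics/c4.png",v[:,:,::-1])
E
```

```text
[ 0.47852554 -0.22347504  0.15043288] [ 0.00170861 -0.07021678  0.99752936 -0.00136056] 0.08221407468875688
[[359.0105669  256.38550173]
 [283.9674677  256.31702557]
 [282.7100106  206.84571598]
 [360.4740044  206.89915073]]
```

View pics/c4.png

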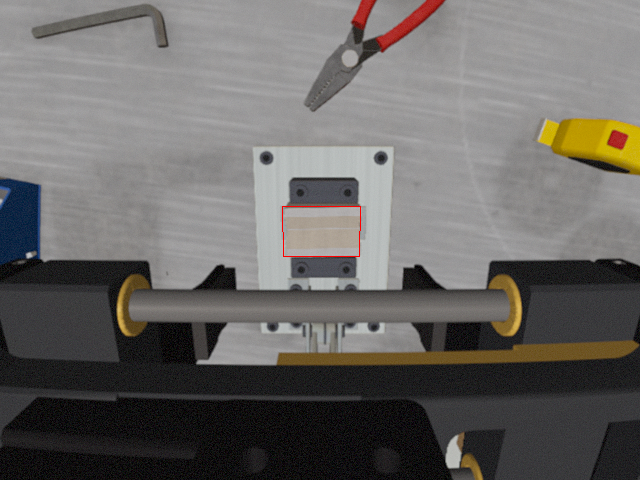

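The predicted block outline (283–360, 207–256) sits right on the block, between the open fingers. I descend now.

>>> step_arm:
  steps:
    - {"rot": [0,0,0],"dp": [-0.0015,0.0015,-0.035],"grip": 1}
    - {"rot": [0,0,0],"dp": [0,0,-0.035],"grip": 1}
    - {"rot": [0,0,0],"dp": [0,0,-0.035],"grip": 1}
    - {"rot": [0,0,0],"dp": [0,0,-0.018],"grip": 1}
    - {"rot": [0,0,0],"dp": [0,0,0],"grip": 1}

```text
time_s: 5.35
tool_pos: [0.4733, -0.2194, 0.0215]
tcp_rot: [-0.002, -0.07, 0.998, 0.002]
wrist_force: [-0.4, 1.3, 0.3]
finger_gap: 0.0869
finger_force: 0.0
```

>>> step_arm:
  steps:
    - {"rot": [0,0,0],"dp": [0,0,-0.005],"grip": 1}
    - {"rot": [0,0,0],"dp": [0,0,-0.004],"grip": 1}
    - {"rot": [0,0,0],"dp": [0,0,0],"grip": 1}
    - {"rot": [0,0,0],"dp": [0,0,0],"grip": 1}
    - {"rot": [0,0,0],"dp": [0,0,0],"grip": 1}

```text
time_s: 5.77
tool_pos: [0.4765, -0.2216, 0.017]
tcp_rot: [0.001, -0.07, 0.998, -0.001]
wrist_force: [0.7, 0.1, -0.7]
finger_gap: 0.0872
finger_force: 0.0
```

Now to close on the block's ends.

>>> step_arm:
  steps:
    - {"rot": [0,0,0],"dp": [0,0,0],"grip": -1}
    - {"rot": [0,0,0],"dp": [0,0,0],"grip": -1}
    - {"rot": [0,0,0],"dp": [0,0,0],"grip": -1}
    - {"rot": [0,0,0],"dp": [0,0,0],"grip": -1}
    - {"rot": [0,0,0],"dp": [0,0,0],"grip": -1}

```text
time_s: 6.18
tool_pos: [0.4755, -0.2209, 0.0156]
tcp_rot: [0.0, -0.07, 0.998, 0.0]
wrist_force: [0.6, 0.0, 0.4]
finger_gap: 0.0615
finger_force: 0.0
```

>>> step_arm:
  steps:
    - {"rot": [0,0,0],"dp": [0,0,0],"grip": -1}
    - {"rot": [0,0,0],"dp": [0,0,0],"grip": -1}
    - {"rot": [0,0,0],"dp": [0,0,0.005],"grip": -1}
    - {"rot": [0,0,0],"dp": [0,0,0.01],"grip": -1}
    - {"rot": [0,0,0],"dp": [0,0,0.015],"grip": -1}

```text
time_s: 6.6
tool_pos: [0.4737, -0.2197, 0.0443]
tcp_rot: [-0.002, -0.07, 0.998, 0.001]
wrist_force: [0.2, 0.3, -4.1]
finger_gap: 0.0599
finger_force: 29.9
```

>>> step_arm:
  steps:
    - {"rot": [0,0,0],"dp": [0,0,0.025],"grip": -1}
    - {"rot": [0,0,0],"dp": [0,0,0.025],"grip": -1}
    - {"rot": [0,0,0],"dp": [0,0,0.02],"grip": -1}
    - {"rot": [0,0,0],"dp": [0,0,0],"grip": -1}
    - {"rot": [0,0,0],"dp": [0,0,0],"grip": -1}

```text
time_s: 7.02
tool_pos: [0.4762, -0.2214, 0.1167]
tcp_rot: [0.001, -0.07, 0.998, -0.001]
wrist_force: [0.2, -0.5, -4.4]
finger_gap: 0.0599
finger_force: 29.9
```

>>> step_arm:
  steps:
    - {"rot": [0,0,-7.08],"dp": [0.0012,0.0184,0],"grip": -1}
    - {"rot": [0,0,-7.08],"dp": [0.0012,0.0184,0],"grip": -1}
    - {"rot": [0,0,-7.08],"dp": [0.0012,0.0184,0],"grip": -1}
    - {"rot": [0,0,-7.08],"dp": [0.0012,0.0184,0],"grip": -1}
    - {"rot": [0,0,-7.08],"dp": [0.0012,0.0184,0],"grip": -1}

```text
time_s: 7.43
tool_pos: [0.4797, -0.1274, 0.113]
tcp_rot: [-0.002, 0.24, 0.971, 0.0]
wrist_force: [0.2, 1.3, -4.5]
finger_gap: 0.0594
finger_force: 29.9
```

>>> step_arm:
  steps:
    - {"rot": [0,0,-7.08],"dp": [0.0012,0.0184,0],"grip": -1}
    - {"rot": [0,0,-7.08],"dp": [0.0012,0.0184,0],"grip": -1}
    - {"rot": [0,0,-7.08],"dp": [0.0012,0.0184,0],"grip": -1}
    - {"rot": [0,0,-7.08],"dp": [0.0012,0.0184,0],"grip": -1}
    - {"rot": [0,0,-7.08],"dp": [0.0012,0.0184,0],"grip": -1}

```text
time_s: 7.85
tool_pos: [0.4856, -0.0356, 0.1131]
tcp_rot: [-0.002, 0.523, 0.852, -0.001]
wrist_force: [0.9, 0.5, -5.3]
finger_gap: 0.0601
finger_force: 29.9
```

>>> step_arm:
  steps:
    - {"rot": [0,0,-7.08],"dp": [0.0012,0.0184,0],"grip": -1}
    - {"rot": [0,0,-7.08],"dp": [0.0012,0.0184,0],"grip": -1}
    - {"rot": [0,0,0],"dp": [0,0,-0.035],"grip": -1}
    - {"rot": [0,0,0],"dp": [0,0,-0.035],"grip": -1}
    - {"rot": [0,0,0],"dp": [0,0,-0.02],"grip": -1}

```text
time_s: 8.27
tool_pos: [0.4858, 0.001, 0.0205]
tcp_rot: [-0.003, 0.622, 0.783, -0.002]
wrist_force: [-1.0, 0.2, -5.1]
finger_gap: 0.0594
finger_force: 29.9
```

>>> step_arm:
  steps:
    - {"rot": [0,0,0],"dp": [0,0,-0.01],"grip": -1}
    - {"rot": [0,0,0],"dp": [0,0,0],"grip": -1}
    - {"rot": [0,0,0],"dp": [0,0,0],"grip": -1}
    - {"rot": [0,0,0],"dp": [0,0,0],"grip": -1}
    - {"rot": [0,0,0],"dp": [0,0,0],"grip": -1}

```text
time_s: 8.68
tool_pos: [0.4916, -0.0005, 0.0172]
tcp_rot: [0.001, 0.622, 0.783, 0.001]
wrist_force: [0.2, 0.8, -4.7]
finger_gap: 0.0602
finger_force: 29.9
```

>>> step_arm:
  steps:
    - {"rot": [0,0,0],"dp": [0,0,-0.005],"grip": -1}
    - {"rot": [0,0,0],"dp": [0,0,-0.004],"grip": -1}
    - {"rot": [0,0,0],"dp": [0,0,-0.001],"grip": -1}
    - {"rot": [0,0,0],"dp": [0,0,0],"grip": -1}
    - {"rot": [0,0,0],"dp": [0,0,0],"grip": -1}

```text
time_s: 9.1
tool_pos: [0.4899, -0.0002, 0.0056]
tcp_rot: [0.0, 0.622, 0.783, 0.0]
wrist_force: [0.8, 0.3, -3.3]
finger_gap: 0.0595
finger_force: 29.9
```

>>> step_arm:
  steps:
    - {"rot": [0,0,0],"dp": [0,0,-0.0005],"grip": -1}
    - {"rot": [0,0,0],"dp": [0,0,-0.0005],"grip": -1}
    - {"rot": [0,0,0],"dp": [0,0,0],"grip": -1}
    - {"rot": [0,0,0],"dp": [0,0,0],"grip": -1}
    - {"rot": [0,0,0],"dp": [0,0,0],"grip": -1}

```text
time_s: 9.52
tool_pos: [0.4899, -0.0002, 0.0055]
tcp_rot: [-0.0, 0.622, 0.783, -0.0]
wrist_force: [-5.2, 0.1, 6.8]
finger_gap: 0.0596
finger_force: 29.9
```

The block has touched the bench. I release it, rise, and turn 90°.

>>> step_arm:
  steps:
    - {"rot": [0,0,0],"dp": [0,0,0],"grip": 1}
    - {"rot": [0,0,0],"dp": [0,0,0],"grip": 1}
    - {"rot": [0,0,0],"dp": [0,0,0],"grip": 1}
    - {"rot": [0,0,0],"dp": [0,0,0],"grip": 1}
    - {"rot": [0,0,0],"dp": [0,0,0],"grip": 1}

```text
time_s: 9.93
tool_pos: [0.4902, -0.0002, 0.0046]
tcp_rot: [0.0, 0.622, 0.783, 0.0]
wrist_force: [-0.3, -0.1, -0.0]
finger_gap: 0.0834
finger_force: 0.0
```

>>> step_arm:
  steps:
    - {"rot": [0,0,0],"dp": [0,0,0.03],"grip": 1}
    - {"rot": [0,0,0],"dp": [0,0,0.035],"grip": 1}
    - {"rot": [0,0,0],"dp": [0,0,0.035],"grip": 1}
    - {"rot": [0,0,6.92],"dp": [0,0,0.02],"grip": 1}
    - {"rot": [0,0,6.92],"dp": [0,0,0.02],"grip": 1}

```text
time_s: 10.35
tool_pos: [0.4907, -0.0003, 0.1468]
tcp_rot: [0.001, 0.521, 0.854, 0.001]
wrist_force: [-0.7, 0.6, -0.1]
finger_gap: 0.087
finger_force: 0.0
```

>>> step_arm:
  steps:
    - {"rot": [0,0,6.92],"dp": [0,0,0],"grip": 1}
    - {"rot": [0,0,6.92],"dp": [0,0,0],"grip": 1}
    - {"rot": [0,0,6.92],"dp": [0,0,0],"grip": 1}
    - {"rot": [0,0,6.92],"dp": [0,0,0],"grip": 1}
    - {"rot": [0,0,6.92],"dp": [0,0,0],"grip": 1}

```text
time_s: 10.77
tool_pos: [0.4899, -0.0002, 0.1446]
tcp_rot: [0.0, 0.243, 0.97, 0.0]
wrist_force: [0.4, -0.3, 0.5]
finger_gap: 0.0872
finger_force: 0.0
```

>>> step_arm:
  steps:
    - {"rot": [0,0,6.92],"dp": [0,0,0],"grip": 1}
    - {"rot": [0,0,6.92],"dp": [0,0,0],"grip": 1}
    - {"rot": [0,0,6.92],"dp": [0,0,0],"grip": 1}
    - {"rot": [0,0,6.92],"dp": [0,0,0],"grip": 1}
    - {"rot": [0,0,6.92],"dp": [0,0,0],"grip": 1}

```text
time_s: 11.18
tool_pos: [0.4899, -0.0001, 0.1445]
tcp_rot: [0.0, -0.056, 0.998, 0.0]
wrist_force: [-0.1, -0.6, 0.7]
finger_gap: 0.0869
finger_force: 0.0
```

>>> step_arm:
  steps:
    - {"rot": [0,0,6.92],"dp": [0,0,0],"grip": 1}
    - {"rot": [0,0,0],"dp": [0,0,0],"grip": 1}
    - {"rot": [0,0,0],"dp": [0,0,0],"grip": 1}
    - {"rot": [0,0,0],"dp": [0,0,0],"grip": 1}
    - {"rot": [0,0,0],"dp": [0,0,0],"grip": 1}

```text
time_s: 11.6
tool_pos: [0.4899, -0.0001, 0.1445]
tcp_rot: [0.0, -0.112, 0.994, 0.0]
wrist_force: [1.3, -0.4, -0.1]
finger_gap: 0.0867
finger_force: 0.0
```

```bash
python3 - <<'E'
from h import *
st=ctrl.state();print(st["tool_pos"],st["tcp_rot"],st["finger_gap"])
s=snap("wrist","w3.png")
v=s["img"].copy()
def box(o,y,a,b,c):
    u=np.array([np.cos(y),np.sin(y),0]);w=np.array([-u[1],u[0],0])
    cv2.polylines(v,[np.int32(proj(s,[np.array(o)+i*a*u+j*b*w for i,j in((1,1),(1,-1),(-1,-1),(-1,1))]))],True,c)
y=np.radians(13.05)
box([.490,0,.034],y,.03,.02,(255,0,0))
cv2.imwrite("pics/c5.png",v[:,:,::-1])
E
```

```text
[ 4.89906073e-01 -1.49323023e-04  1.44517013e-01] [ 8.12449680e-06 -1.12398694e-01  9.93663189e-01  3.55073228e-06] 0.08665842887749996
```

View pics/c5.png

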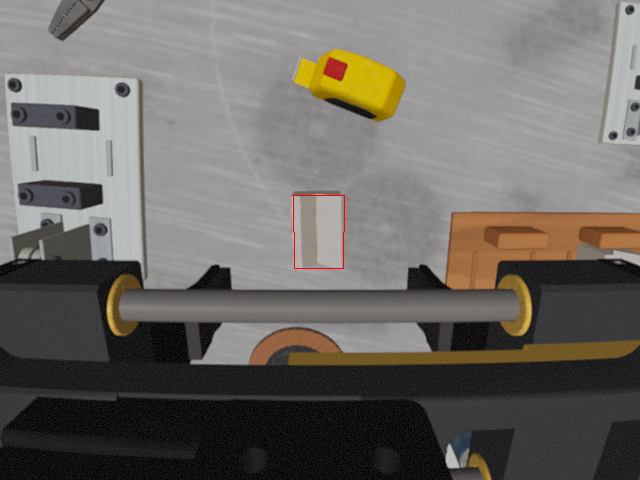

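The block lies at (318,230), matching its predicted outline, with the stand's near corner at (450,212). I measure the stand from this view.

```bash
python3 - <<'E'
from h import *
s=load("w3");hsv=cv2.cvtColor(s["img"],cv2.COLOR_RGB2HSV)
m=cv2.inRange(hsv,(3,90,60),(18,255,255))
print([np.argmax(m[y,430:480]>0)+430 for y in range(220,262,8)],[np.argmax(m[190:230,x]>0)+190 for x in range(460,640,15)])
L=ray(s,[(np.argmax(m[y,430:480]>0)+430-.5,y) for y in range(220,262,4)],.008)[:,:2]
N=ray(s,[(x,np.argmax(m[190:230,x]>0)+189.5) for x in range(460,630,10)],.008)[:,:2]
for P in(L,N):
    d=np.linalg.svd(P-P.mean(0))[2][0];print(np.degrees(np.arctan2(d[1],d[0])))
y=np.radians(13);u=np.array([np.cos(y),np.sin(y)]);v=np.array([-u[1],u[0]])
a=np.median(N@u)+.06;b=np.median(L@v)+.05
print("bay",a*u+b*v,"from top",np.array([.4883,.2172])-.045*v)
E
```

```text
[np.int64(451), np.int64(451), np.int64(450), np.int64(449), np.int64(449), np.int64(448)] [np.int64(213), np.int64(212), np.int64(212), np.int64(213), np.int64(213), np.int64(213), np.int64(213), np.int64(213), np.int64(213), np.int64(213), np.int64(213), np.int64(213)]
13.615342831530151
103.08181041812105
bay [0.49909168 0.17167083] from top [0.4984228  0.17335335]
```

>>> step_arm:
  steps:
    - {"rot": [0,0,0],"dp": [0,0,-0.035],"grip": 1}
    - {"rot": [0,0,0],"dp": [0,0,-0.035],"grip": 1}
    - {"rot": [0,0,0],"dp": [0,0,-0.035],"grip": 1}
    - {"rot": [0,0,0],"dp": [0,0,-0.025],"grip": 1}
    - {"rot": [0,0,0],"dp": [0,0,-0.0055],"grip": 1}

```text
time_s: 12.07
tool_pos: [0.4858, 0.0005, 0.0045]
tcp_rot: [-0.004, -0.113, 0.994, 0.001]
wrist_force: [-2.1, 0.2, -0.2]
finger_gap: 0.0873
finger_force: 0.0
```

>>> step_arm:
  steps:
    - {"rot": [0,0,0],"dp": [0,0,0],"grip": 1}
    - {"rot": [0,0,0],"dp": [0,0,0],"grip": 1}
    - {"rot": [0,0,0],"dp": [0,0,0],"grip": -1}
    - {"rot": [0,0,0],"dp": [0,0,0],"grip": -1}
    - {"rot": [0,0,0],"dp": [0,0,0],"grip": -1}

```text
time_s: 12.48
tool_pos: [0.4914, -0.0004, 0.0108]
tcp_rot: [0.002, -0.114, 0.994, -0.0]
wrist_force: [-0.2, 0.4, -0.5]
finger_gap: 0.0743
finger_force: 0.0
```

>>> step_arm:
  steps:
    - {"rot": [0,0,0],"dp": [0,0,0],"grip": -1}
    - {"rot": [0,0,0],"dp": [0,0,0],"grip": -1}
    - {"rot": [0,0,0],"dp": [0,0,0],"grip": -1}
    - {"rot": [0,0,0],"dp": [0,0,0],"grip": -1}
    - {"rot": [0,0,0],"dp": [0,0,0],"grip": -1}

```text
time_s: 12.9
tool_pos: [0.4899, -0.0003, 0.0091]
tcp_rot: [0.0, -0.114, 0.994, -0.0]
wrist_force: [-0.0, -3.7, -0.4]
finger_gap: 0.0414
finger_force: 1.8
```

>>> step_arm:
  steps:
    - {"rot": [0,0,0],"dp": [0,0,0],"grip": -1}
    - {"rot": [0,0,0],"dp": [0,0,0],"grip": -1}
    - {"rot": [0,0,0],"dp": [0,0,0.01],"grip": -1}
    - {"rot": [0,0,0],"dp": [0,0,0.03],"grip": -1}
    - {"rot": [0,0,0],"dp": [0,0,0.03],"grip": -1}

```text
time_s: 13.32
tool_pos: [0.487, 0.0005, 0.0778]
tcp_rot: [-0.003, -0.114, 0.994, 0.001]
wrist_force: [0.9, 0.4, -4.1]
finger_gap: 0.0399
finger_force: 30.0
```

>>> step_arm:
  steps:
    - {"rot": [0,0,0],"dp": [0,0,0.02],"grip": -1}
    - {"rot": [0,0,0],"dp": [0.0023,0.04,0],"grip": -1}
    - {"rot": [0,0,0],"dp": [0.0023,0.04,0],"grip": -1}
    - {"rot": [0,0,0],"dp": [0.0023,0.04,0],"grip": -1}
    - {"rot": [0,0,0],"dp": [0.0022,0.04,0],"grip": -1}

```text
time_s: 13.73
tool_pos: [0.4981, 0.1614, 0.0992]
tcp_rot: [-0.0, -0.113, 0.994, 0.0]
wrist_force: [1.3, 0.4, -4.4]
finger_gap: 0.0396
finger_force: 30.0
```

>>> step_arm:
  steps:
    - {"rot": [0,0,0],"dp": [0,0.0125,0],"grip": -1}
    - {"rot": [0,0,0],"dp": [0,0,0],"grip": -1}
    - {"rot": [0,0,0],"dp": [0,0,0],"grip": -1}
    - {"rot": [0,0,0],"dp": [0,0,0],"grip": -1}
    - {"rot": [0,0,0],"dp": [0,0,0],"grip": -1}

```text
time_s: 14.15
tool_pos: [0.4987, 0.1711, 0.0988]
tcp_rot: [-0.0, -0.113, 0.994, -0.0]
wrist_force: [-0.1, 0.6, -5.0]
finger_gap: 0.04
finger_force: 30.0
```

```bash
python3 - <<'E'
from h import *
st=ctrl.state();print(st["tool_pos"],st["tcp_rot"],st["finger_gap"],st["wrist_force"])
s=snap("wrist","w4.png")
v=s["img"].copy()
y=np.radians(13);u=np.array([np.cos(y),np.sin(y),0]);w=np.array([-u[1],u[0],0])
def box(o,x0,x1,y0,y1,c):
    cv2.polylines(v,[np.int32(proj(s,[np.array(o)+i*u+j*w for i,j in((x1,y1),(x1,y0),(x0,y0),(x0,y1))]))],True,c)
B=[.499,.1725,0]
box([*B[:2],.008],-.06,.06,-.05,.14,(255,0,0))
box([*B[:2],.038],-.049,-.035,-.022,.022,(0,255,0))
box([*B[:2],.038],-.049,-.035,.068,.112,(0,255,0))
p=st["tool_pos"];box([p[0],p[1],p[2]+.026],-.03,.03,-.02,.02,(0,0,255))
cv2.imwrite("pics/c6.png",v[:,:,::-1])
E
```

```text
[0.49869536 0.17109371 0.09875412] [-4.89012523e-04 -1.12952468e-01  9.93600249e-01 -2.12765087e-04] 0.04001316406588621 [-0.07927927  0.5761227  -5.01213728]
```

View pics/c6.png

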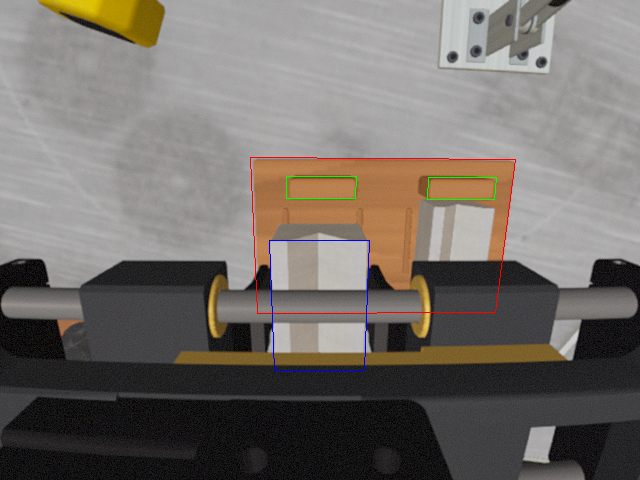

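The stand outline and end stops (green, at (322,187) and (462,187)) line up with the picture, and the held block is centred over the bay. I lower it.

>>> step_arm:
  steps:
    - {"rot": [0,0,0],"dp": [0.0003,0.001,-0.025],"grip": -1}
    - {"rot": [0,0,0],"dp": [0,0,-0.025],"grip": -1}
    - {"rot": [0,0,0],"dp": [0,0,-0.015],"grip": -1}
    - {"rot": [0,0,0],"dp": [0,0,-0.007],"grip": -1}
    - {"rot": [0,0,0],"dp": [0,0,0],"grip": -1}

```text
time_s: 14.62
tool_pos: [0.4977, 0.1721, 0.0251]
tcp_rot: [-0.002, -0.113, 0.994, -0.0]
wrist_force: [-0.9, -0.6, -6.2]
finger_gap: 0.0397
finger_force: 30.0
```

>>> step_arm:
  steps:
    - {"rot": [0,0,0],"dp": [0,0,-0.005],"grip": -1}
    - {"rot": [0,0,0],"dp": [0,0,-0.003],"grip": -1}
    - {"rot": [0,0,0],"dp": [0,0,-0.0015],"grip": -1}
    - {"rot": [0,0,0],"dp": [0,0,0],"grip": -1}
    - {"rot": [0,0,0],"dp": [0,0,0],"grip": -1}

```text
time_s: 15.03
tool_pos: [0.4998, 0.1734, 0.0181]
tcp_rot: [0.0, -0.114, 0.994, 0.0]
wrist_force: [-0.2, 1.4, -4.6]
finger_gap: 0.0401
finger_force: 30.0
```

>>> step_arm:
  steps:
    - {"rot": [0,0,0],"dp": [0,0,-0.0005],"grip": -1}
    - {"rot": [0,0,0],"dp": [0,0,0],"grip": -1}
    - {"rot": [0,0,0],"dp": [0,0,0],"grip": -1}
    - {"rot": [0,0,0],"dp": [0,0,0],"grip": -1}
    - {"rot": [0,0,0],"dp": [0,0,0],"grip": -1}

```text
time_s: 15.45
tool_pos: [0.4994, 0.1734, 0.0171]
tcp_rot: [0.0, -0.114, 0.994, 0.0]
wrist_force: [0.2, 0.4, -5.2]
finger_gap: 0.0395
finger_force: 30.0
```

Still about weight-only force, so I go slightly further down.

>>> step_arm:
  steps:
    - {"rot": [0,0,0],"dp": [0,0,-0.0006],"grip": -1}
    - {"rot": [0,0,0],"dp": [0,0,-0.0006],"grip": -1}
    - {"rot": [0,0,0],"dp": [0,0,0],"grip": -1}
    - {"rot": [0,0,0],"dp": [0,0,0],"grip": -1}
    - {"rot": [0,0,0],"dp": [0,0,0],"grip": -1}

```text
time_s: 15.87
tool_pos: [0.4993, 0.1734, 0.017]
tcp_rot: [-0.0, -0.114, 0.994, -0.0]
wrist_force: [-5.4, -0.7, 8.3]
finger_gap: 0.0398
finger_force: 30.0
```

It's on the floor. I open partway, staying clear of the twin, and rise.

>>> step_arm:
  steps:
    - {"rot": [0,0,0],"dp": [0,0,0],"grip": 0.4}
    - {"rot": [0,0,0],"dp": [0,0,0],"grip": 0.4}
    - {"rot": [0,0,0],"dp": [0,0,0],"grip": 0.4}
    - {"rot": [0,0,0],"dp": [0,0,0],"grip": 0.4}
    - {"rot": [0,0,0],"dp": [0,0,0],"grip": 0.4}

```text
time_s: 16.28
tool_pos: [0.4995, 0.1734, 0.0159]
tcp_rot: [0.0, -0.114, 0.994, 0.0]
wrist_force: [0.1, 0.2, 0.5]
finger_gap: 0.0593
finger_force: 0.0
```

>>> step_arm:
  steps:
    - {"rot": [0,0,0],"dp": [0,0,0.015],"grip": 0.4}
    - {"rot": [0,0,0],"dp": [0,0,0.035],"grip": 0.4}
    - {"rot": [0,0,0],"dp": [0,0,0.035],"grip": 0.4}
    - {"rot": [0,0,0],"dp": [0,0,0.035],"grip": 0.4}
    - {"rot": [0,0,0],"dp": [0,0,0.03],"grip": 0.4}

```text
time_s: 16.7
tool_pos: [0.4997, 0.1734, 0.1683]
tcp_rot: [0.001, -0.114, 0.994, 0.0]
wrist_force: [0.9, -0.5, -0.3]
finger_gap: 0.0608
finger_force: 0.0
```

>>> step_arm:
  steps:
    - {"rot": [0,0,0],"dp": [0.03,0,0],"grip": 0.4}
    - {"rot": [0,0,0],"dp": [0.03,0,0],"grip": 0.4}
    - {"rot": [0,0,0],"dp": [0,0,0],"grip": 0.4}
    - {"rot": [0,0,0],"dp": [0,0,0],"grip": 0.4}
    - {"rot": [0,0,0],"dp": [0,0,0],"grip": 0.4}

```text
time_s: 17.12
tool_pos: [0.5584, 0.1732, 0.1649]
tcp_rot: [-0.001, -0.114, 0.994, -0.0]
wrist_force: [-0.4, -0.3, -0.4]
finger_gap: 0.0609
finger_force: 0.0
```

```bash
python3 - <<'E'
from h import *
st=ctrl.state();print(st["tool_pos"],st["finger_gap"],st["wrist_force"])
s=snap("wrist","w5.png");v=s["img"].copy()
y=np.radians(13);u=np.array([np.cos(y),np.sin(y),0]);w=np.array([-u[1],u[0],0])
for c in (0,.09):
  o=np.array([.499,.1725,.042])+c*w
  cv2.polylines(v,[np.int32(proj(s,[o+i*.03*u+j*.02*w for i,j in((1,1),(1,-1),(-1,-1),(-1,1))]))],True,(255,0,0))
a=snap("scene")["img"][160:400,200:480]
cv2.imwrite("pics/c7.png",np.hstack([cv2.resize(v[120:360,160:600],(440,240)),cv2.resize(a,(280,240))])[:,:,::-1])
E
```

```text
[0.55839868 0.17321094 0.16489519] 0.060908835371719254 [-0.38579797 -0.30185992 -0.38311758]
```

View pics/c7.png

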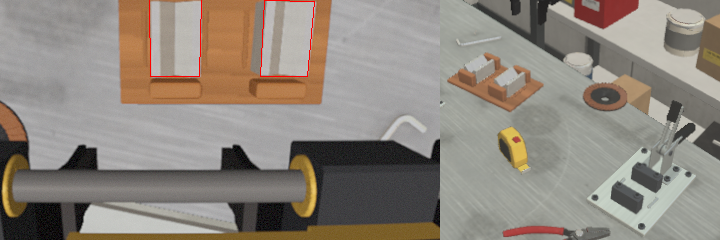

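The block matches its bay outline at (175,38) in the crop, the twin is in its bay, and the lever is still open. I'm handing in.

```bash
python3 -c "
from plant import ctrl
print(ctrl.sign_off())"
```

```text
the job is handed in; nothing more can be done
None
```

I handed the job in at about 17 s: the clamp is thrown fully open, and the V block was set down on the bench, regrasped across its sides and lowered groove up into the empty bay. The last pictures showed it on its bay outline and the twin still in its bay, but sign-off returned no verdict.

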